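# Half-stroke check of a spring-return slide gate

## Task

Make the half-stroke check on the slide gate standing on the desk: pull its lock pin up and out and put it in the steel parts tray, then draw the gate open by its handle, against its return springs, to half of its stroke, where the pointer meets the long middle mark of the scale. Hold it still there for at least three seconds while the position reading is taken, and finish while still holding it at half: do not let go. Leave the mug and the pen pot where they are.

Things in the scene. Friction and masses are not known exactly. Their poses are not given: they have to be found in the camera images.
- gate: Spring-return slide gate (shut-off for an 80 mm pipe) bolted to the desk. Origin on the desk under the middle of the shut gate's crosshead; z up; the gate is pulled open along its -x. Crosshead: dark steel bar across the blade's outer end, x -10 to 10 mm when shut, y -90 to 82, z 56 to 78. The square aluminium body spans x 70 to 210, y -70 to 70, top z 84.
- bore (a point): Centre of the round mouth in the steel collar (110 mm wide) on top of the gate's body, 140 mm along the gate's +x from its origin, 102 mm above the desk: the gate's highest part but for the lock pin. From above the blade is seen in it, closing it when shut.
- half_mark (a point): The long middle mark (half stroke) on the white scale, 58 mm above the desk, beside the crosshead on the gate's +y side. The scale (y 84 to 104 mm) has long black marks at shut, half and fully open, 45 mm apart along the gate's x, and short ones between; a black pointer on the crosshead's end runs over it.
- blade (a joint): Opening of the gate in m: 0 shut (the start), 0.045 half, 0.09 fully open. Blade, crosshead, handle and pointer slide together along the gate's -x. Two return springs inside the gate's flanks pull it shut: 5 N when shut, 11.3 N at half, 17.6 N fully open, and 0.5 N of friction; let go, it snaps shut. The lock pin, while in, blocks it (3 mm of play).
- handle (a point): Middle of the pull handle's grip: black round bar 20 mm thick, 84 mm long, level, along the gate's y axis, on two steel legs at its ends, 67 mm above the desk; at x = -65 mm in the gate's frame when shut, and moves with the blade. 45 mm of free space between it and the crosshead behind it; nothing before, above or below it.
- pin: Lock pin, loose, upright in a hole of the steel bridge (50 mm wide, top 81 mm above the desk) between body and crosshead, 45 mm along the gate's +x from its origin. Steel shank 10 mm thick, 29 mm long, with a rounded tip; black round head 24 mm thick, 41 mm tall, resting on the bridge. About 70 g. Pulls straight up, free after 29 mm. Origin at the shank's lower tip, z towards the head.
- pin_head (a point): Middle of the lock pin's head, 50 mm from the pin's lower tip along its axis; 102 mm above the desk at the start.
- tray: Plain steel parts tray, empty, open on top, fixed to the desk: 140 mm along its x, 190 mm along its y, 26 mm high, walls and floor 3 mm thick. Origin at the centre of its underside.
- mug: Bystander: white mug, 80 mm wide, 95 mm high, handle at its +y. Origin at the centre of its underside.
- pen_pot: Bystander: grey round pot, 80 mm wide and 95 mm high, with pens up to about 160 mm high. Origin at the centre of its underside.
Things that resemble listed ones, but are neither listed nor needed, are in the scene too. Of the things that look like the tray, the larger one is meant.

How it is judged:
By the outcome, as a careful person would: the job done as asked, in the order asked, and still so for the second after the job is handed in, while the arm keeps its last pose, push and grip.
It also fails if it takes over 58 s, if anything falls off the work surface, if the arm or the gripper's body presses on something with over 40 N, if the wrist force passes 120 N, or if a joint passes its speed limit or range.

## Robot

A 7-joint arm with a two-finger parallel gripper is mounted at the origin on the work surface. World frame = base frame: x ahead of the robot, y to its left, z up, the work surface at z = 0. Lengths are in m, angles in degrees, forces in N, time in s.
With the tool pointing down it reaches from about 0.35 to 0.9 m from the base axis. Payload 7.2 kg.
Tool frame: the origin (TCP) lies midway between the tips of the shut fingers; the grasp point (between the pads) lies 19 mm behind it; z points along the fingers, x is the direction in which the jaws open and shut, and the axes are right-handed (so a half turn about z gives the same grasp; the last joint's range is limited). The gripper opens to 88 mm and grips with 3 to 60 N. Pads are 20 mm wide; open, the fingers measure 115 mm over their backs; the gripper's body (75 mm by 178 mm) begins 61 mm behind the grasp point.
Start: joints at [-70.027, 23.554, -0.728, 91.456, 0.321, 64.991, -4.71], TCP at [0.253, 0.571, 0.223] pointing down, gripper open.
Joint ranges: [-169.25, 169.25], [-16.82, 113.86], [-84.01, 82.57], [7.8, 145.47], [-59.2, 239.2], [7.22, 106.19], [-163.78, 163.78]. Speed limits (degrees/s): [136.94, 136.94, 172.46, 172.46, 180, 180, 180].

## Interface

Orientations are given as a 3x3 rotation matrix whose columns are the frame's x, y, z axes.
In Python, from plant import env gives the robot as it stands.
- The arm moves only by the tool jog_arm, never from a script. Its argument "increments" is a list of rows, each a list of 6 numbers: the shift along the tool's x, y, z in cm, then the turn, a rotation vector about the tool's x, y, z in rad. A call has 1 to 8 rows; each row is the pose to reach, as a shift and turn from the pose commanded when the call began, along the tool's axes at that moment; what a row does not reach only later rows make up. A row lasts 1/10 s, in which the tool goes at most 50 mm and 8.59 degrees, less where a joint would pass 70% of its speed; a pose out of reach is approached as far as the arm can. A call with a gripper value outside its range is refused whole. "fingers" is the opening, from -1 (shut) to 1 (fully open), so that 0 is half open, set as the call begins (left out, the last holds). The fingers move at their own pace and stop on an object; "newtons" is the grip in N (left out, the last holds). Time passes only in rows, so rows that repeat a pose let the fingers close. It gives the time, the measured TCP pose, the force and the opening at its end, in the units of the state.
- env.sense(): the state, without advancing time (a new reading comes with each control period).
- env.get_image(name): name is "scene" or "top" or "wrist"; returns the picture (400x640x3 uint8, red, green, blue); there is no depth.
- env.camera_params(name): a dict with "vfov" (degrees; the focal length in pixels is half the picture's height over the tangent of half this angle, whatever the lens; pixels are square), "cx", "cy" (the principal point, pixels), "distortion" ([k1, k2, p1, p2, k3] as OpenCV has them; the pictures are not rectified), "rvec" (rotation vector, rad) and "tvec" (3), from world to camera coordinates, as OpenCV has them; the wrist camera has in their place "T_tool_cam" (4x4, takes a point from camera to tool coordinates, whose origin is the TCP and whose axes are the tool frame's). Camera axes: x right, y down, z forward; pixel columns grow to the right and rows downward; lengths in m; the calibration is good to about 2 mm. A picture is of the moment at which its call begins: read the wrist's pose just before it. camera_params takes no time and is no camera call.
- env.job_done(): hands the job in, once; it reports no verdict.
The state is a dict: "clock": time; "q": joint angles; "qvel": joint speeds; "effort": joint torques, N m; "tcp_pos": TCP position; "eef_rot": TCP orientation; "ft_force": force on the tool from outside, world axes, zero at the start; "moment": the same for the moment, N m; "opening": finger opening in m.
Only numpy, scipy, OpenCV 4.12 (cv2) and the standard library are available. Lean on these libraries where they do the work, as an engineer would, in place of code of your own. Each camera call takes 0.05 s, during which the arm holds its last target.

## Working session

There is one attempt and no reset: what is moved stays moved. The work goes in short steps, Python scripts to look and compute and a tool call to move; the robot and the scene stay as the last step left them, time stands still between calls to the robot, and variables do not carry over. Pictures are saved under pics/ and viewed, and the job is handed in when it is done.

Besides the shell and the picture viewer there is one more tool, called after "Request:" as name([rows], argument=value, ...), one row to a line, values as JSON. jog_arm: Moves the arm, as the interface text tells. Its arguments: {"type":"object","properties":{"increments":{"type":"array"},"fingers":{"type":"number"},"newtons":{"type":"number"}},"required":["increments"]}

```bash
ls; mkdir -p pics
python3 - <<'E'
from plant import env
import cv2
print(env.sense())
for n in ["scene","top","wrist"]:
    cv2.imwrite(f"pics/{n}0.png",env.get_image(n)[:,:,::-1]); print(n,env.camera_params(n))
E
```

```text
pics
{'clock': 0.0, 'q': array([-70.02723234,  23.59869048,  -0.72494044,  91.50118497,
         0.3216568 ,  64.98925156,  -4.70964539]), 'qvel': array([ 0.06787637,  0.0595575 , -0.09023236,  0.08824917,  0.03747701,
        0.0156973 ,  0.02566125]), 'effort': array([ 5.85148518e-04, -5.87954557e+01,  6.42232262e-01, -2.91068512e+01,
       -5.36226179e-02,  1.84591231e-02,  1.42101539e-04]), 'tcp_pos': array([0.25289933, 0.57103163, 0.22184428]), 'eef_rot': array([[ 4.04848496e-01,  9.14383652e-01, -4.81438280e-04],
       [ 9.14382526e-01, -4.04848757e-01, -1.44206109e-03],
       [-1.51350678e-03,  1.43597514e-04, -9.99998844e-01]]), 'ft_force': array([-0.23485301, -0.75973709, -0.52122918]), 'moment': array([-0.00339695, -0.01019309, -0.04662363]), 'opening': 0.08807695098195464}
scene {'vfov': 54.70441621072434, 'cx': 318.2490660856201, 'cy': 199.50556963201086, 'distortion': array([-0.04115928,  0.        ,  0.        ,  0.        ,  0.        ]), 'rvec': array([ 1.11793839,  2.40026963, -0.95280902]), 'tvec': array([ 0.3668272 , -0.24253523,  1.38165311])}
top {'vfov': 51.07679738609805, 'cx': 321.9699907697898, 'cy': 201.5428078573023, 'distortion': array([0.03346849, 0.        , 0.        , 0.        , 0.        ]), 'rvec': array([ 2.18332475, -2.14378881,  0.13476501]), 'tvec': array([-0.0104878 ,  0.55120232,  1.11858529])}
wrist {'vfov': 60.74441626432279, 'cx': 313.4482193917702, 'cy': 195.69159564814066, 'distortion': array([-0.02127292,  0.        ,  0.        ,  0.        ,  0.        ]), 'T_tool_cam': array([[ 9.99999910e-01,  3.19331896e-04, -2.77820601e-04,
         4.74582818e-04],
       [-2.31896112e-04,  9.62428521e-01,  2.71535058e-01,
        -7.41887264e-02],
       [ 3.54092275e-04, -2.71534970e-01,  9.62428509e-01,
        -1.61969887e-01],
       [ 0.00000000e+00,  0.00000000e+00,  0.00000000e+00,
         1.00000000e+00]])}
```

View pics/scene0.png

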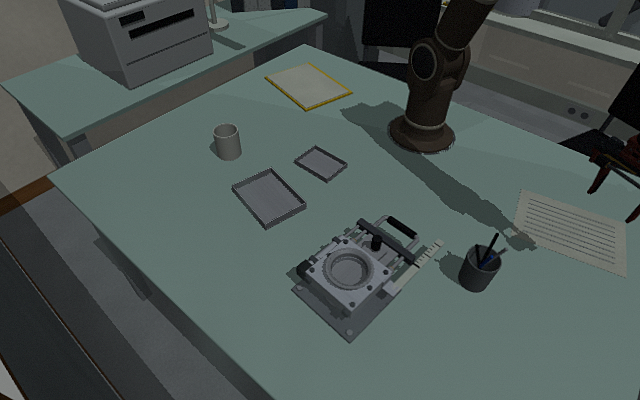

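View pics/top0.png

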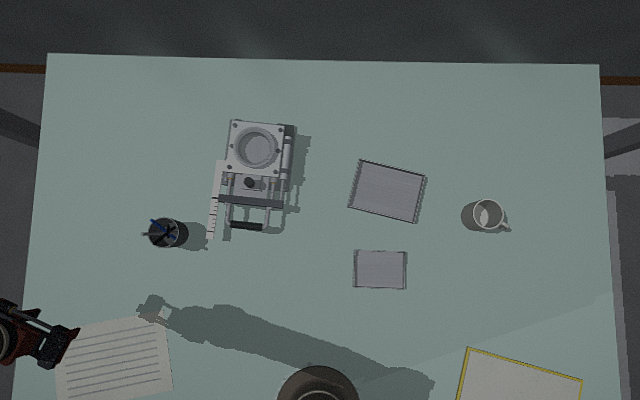

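View pics/wrist0.png

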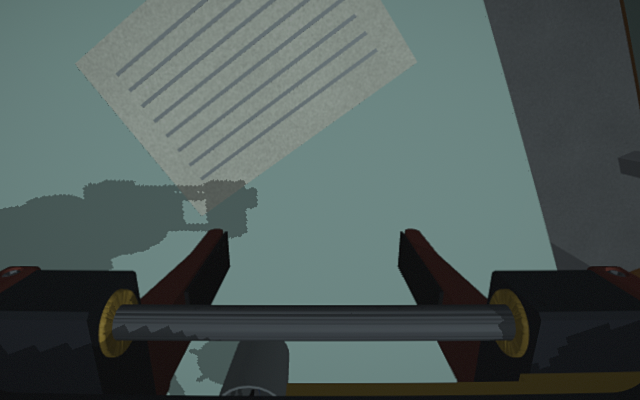

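The top view shows the gate (bore about (257,147), pin head about (249,183), handle about (246,226)), the large tray at (387,191), the pen pot at (168,233) and the mug at (486,214). Next I'll enlarge it and measure.

```bash
cat > h.py <<'E'
import numpy as np, cv2
from plant import env
def K(p):
    f=200/np.tan(np.radians(p["vfov"]/2)); return np.array([[f,0,p["cx"]],[0,f,p["cy"]],[0,0,1]])
def cam(name,s=None):
    p=env.camera_params(name)
    if name=="wrist":
        T=np.eye(4);T[:3,:3]=s["eef_rot"];T[:3,3]=s["tcp_pos"];T=T@np.array(p["T_tool_cam"])
        R=T[:3,:3].T;t=-R@T[:3,3]
    else:
        R=cv2.Rodrigues(np.array(p["rvec"]))[0];t=np.array(p["tvec"])
    return K(p),np.array(p["distortion"]),R,t
def p2w(c,uv,z):
    k,d,R,t=c
    n=cv2.undistortPoints(np.array(uv,float).reshape(-1,1,2),k,d).reshape(-1,2)
    C=-R.T@t; out=[]
    z=np.broadcast_to(z,len(n))
    for a,zz in zip(n,z):
        v=R.T@np.array([a[0],a[1],1]); out.append(C+v*(zz-C[2])/v[2])
    return np.array(out)
def w2p(c,P):
    k,d,R,t=c
    return cv2.projectPoints(np.array(P,float).reshape(-1,3),cv2.Rodrigues(R)[0],t,k,d)[0].reshape(-1,2)
E
python3 - <<'E'
import cv2
a=cv2.imread("pics/top0.png")
cv2.imwrite("pics/top0g.png",cv2.resize(a[105:255,190:310],None,fx=4.9,fy=4,interpolation=cv2.INTER_CUBIC)if 0 else cv2.resize(a[105:250,135:310],None,fx=4,fy=4,interpolation=cv2.INTER_CUBIC))
cv2.imwrite("pics/top0t.png",cv2.resize(a[145:235,335:525],None,fx=4,fy=4,interpolation=cv2.INTER_CUBIC))
b=cv2.imread("pics/scene0.png")
cv2.imwrite("pics/scene0g.png",cv2.resize(b[200:350,280:460],None,fx=4,fy=4,interpolation=cv2.INTER_CUBIC))
E
```

```text
(no output)
```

View pics/top0g.png

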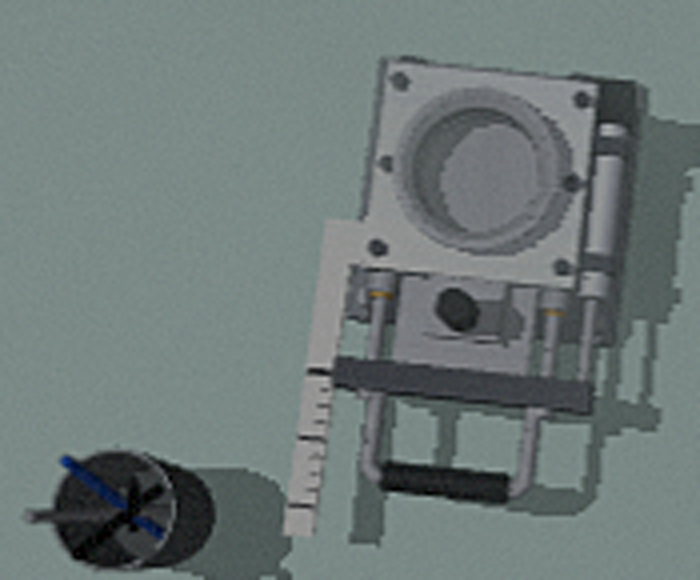

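View pics/top0t.png

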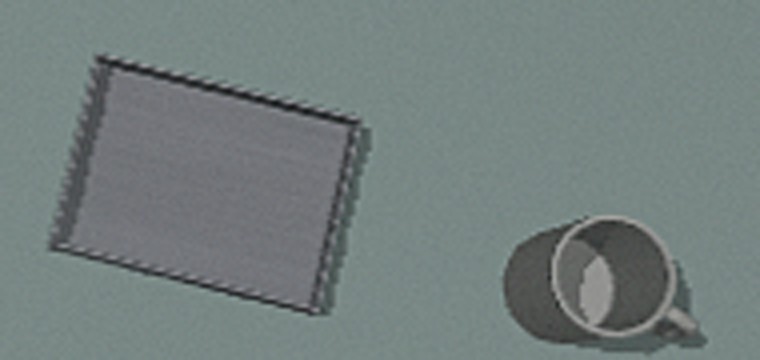

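View pics/scene0g.png

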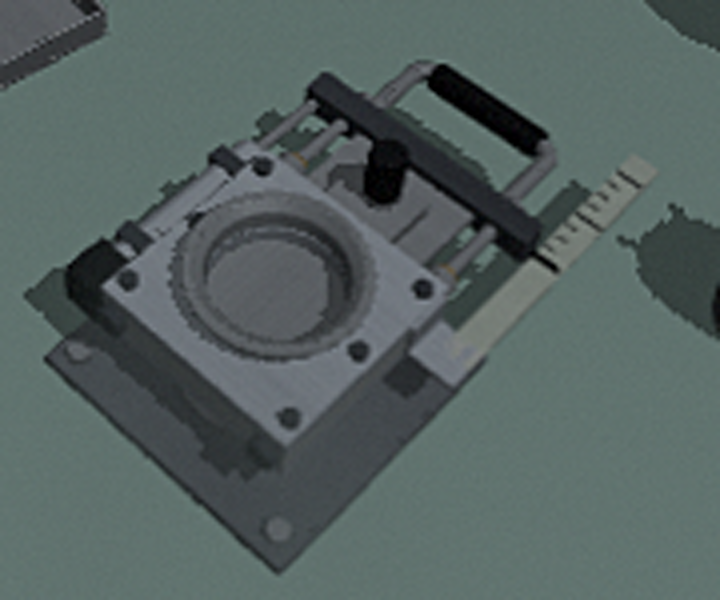

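```bash
cat > fit.py <<'E'
from h import *
from scipy.optimize import least_squares
T=cam("top");S=cam("scene")
ft=lambda x,y:(135+x/4-.375,105+y/4-.375)
fs=lambda x,y:(280+x/4-.375,200+y/4-.375)
G=[ # gate xyz mm, cam, px
((210,70,84),T,ft(387,60)),((210,-70,84),T,ft(598,86)),((70,-70,84),T,ft(580,288)),((70,70,84),T,ft(364,268)),
((140,0,102),T,ft(487,171)),
((10,82,78),T,ft(337,358)),((-10,-90,78),T,ft(591,412)),((10,-90,78),T,ft(594,386)),
((-65,42,70),T,ft(382,478)),((-65,-42,70),T,ft(511,487)),
((0,94,58),T,ft(319,372)),((-45,94,58),T,ft(312,438)),((-90,94,58),T,ft(300,507)),
((210,-70,84),S,fs(105,288)),((210,70,84),S,fs(288,443)),((70,70,84),S,fs(440,295)),((70,-70,84),S,fs(258,152)),
((140,0,102),S,fs(274,275)),((-10,82,78),S,fs(543,233)),((-10,-90,78),S,fs(322,73)),
((0,94,58),S,fs(545,258)),((-45,94,58),S,fs(590,217)),((-90,94,58),S,fs(637,176)),
((-65,42,67),S,fs(545,141)),((-65,-42,67),S,fs(436,75))]
def pose(v,P):
    c,s=np.cos(v[2]),np.sin(v[2]); P=np.array(P)/1000.
    return np.array([v[0]+c*P[0]-s*P[1],v[1]+s*P[0]+c*P[1],P[2]])
def res(v): return np.concatenate([w2p(c,pose(v,P))[0]-np.array(q) for P,c,q in G])
r=least_squares(res,[.55,.1,0],loss="soft_l1",f_scale=.7)
if __name__=="__main__":
    print(r.x,np.degrees(r.x[2])); print(np.round(r.fun.reshape(-1,2),1).tolist())
    for n,P in dict(handle=(-65,0,67),pin=(45,0,102),bore=(140,0,102)).items(): print(n,pose(r.x,P))
    print("pinhead top", p2w(T,[ft(458,305)],.117))
    tr=lambda x,y:(335+x/4-.375,145+y/4-.375)
    q=p2w(T,[tr(98,57),tr(360,121),tr(322,314),tr(52,246)],.026);print(q, q.mean(0))
    print([np.linalg.norm(q[i]-q[(i+1)%4]) for i in range(4)])
    print("pot",p2w(T,[ft(112,508)],.095),"mug",p2w(T,[tr(613,275)],.095))
E
python3 fit.py
```

```text
[ 0.54532818  0.19274839 -0.08491889] -4.865494137830524
[[0.6, 0.3], [-0.1, -0.7], [-1.6, 0.1], [-0.4, -0.4], [-2.6, -0.9], [-0.6, -0.7], [-0.0, 0.0], [0.1, -1.0], [0.2, -0.6], [-0.3, 0.4], [0.7, 0.1], [0.2, 0.2], [0.9, -0.2], [-0.9, -0.9], [-0.2, 0.5], [2.5, -2.6], [2.1, -1.3], [1.1, -2.1], [0.8, -2.9], [0.8, -1.7], [0.4, 1.1], [-0.3, 0.4], [-1.9, 0.2], [-1.1, 0.7], [-0.5, -0.7]]
handle [0.48056241 0.19826148 0.067     ]
pin [0.59016603 0.18893163 0.102     ]
bore [0.6848237  0.18087403 0.102     ]
pinhead top [[0.59098901 0.1871367  0.117     ]]
[[ 0.67430585 -0.10231864  0.026     ]
 [ 0.6322412  -0.28508404  0.026     ]
 [ 0.49714042 -0.25755639  0.026     ]
 [ 0.54065882 -0.07155735  0.026     ]] [ 0.58608657 -0.1791291   0.026     ]
[np.float64(0.18754366307981046), np.float64(0.13787673508952475), np.float64(0.19102223853107828), np.float64(0.13714147633397647)]
pot [[0.45879533 0.40608374 0.095     ]] mug [[ 0.52113043 -0.42950684  0.095     ]]
```

```bash
cat > mv.py <<'E'
# inc(target_pos, angle of tool x (deg)) relative to measured pose
from h import *
from scipy.spatial.transform import Rotation as Ro
def inc(p,ang,base=None):
    s=env.sense(); R=s["eef_rot"]; p0=s["tcp_pos"]
    a=np.radians(ang); x=np.array([np.cos(a),np.sin(a),0]);z=np.array([0,0,-1.]);Rt=np.stack([x,np.cross(z,x),z],1)
    w=Ro.from_matrix(R.T@Rt).as_rotvec(); d=R.T@(np.array(p)-p0)*100
    print("t",round(s["clock"],2),"tcp",p0.round(4),"xang",round(np.degrees(np.arctan2(R[1,0],R[0,0])),2),"F",s["ft_force"].round(1),"open",round(s["opening"],4),"q7",s["q"][6].round(1))
    print("shift cm",d.round(2),"rotvec",w.round(4))
E
python3 -c "
from mv import *
inc([.590,.189,.23],85.1)"
```

```text
t 0.15 tcp [0.2529 0.5711 0.222 ] xang 66.12 F [ 0.5 -0.1  0.8] open 0.0881 q7 -4.7
shift cm [-21.3   46.3   -0.77] rotvec [-2.000e-04  1.200e-03 -3.313e-01]
```

Request:
jog_arm([
  [-0.6,1.3,-1,0,0,-0.01],
  [-2,4.4,-2,0,0,-0.03],
  [-4,8.7,-3,0,0,-0.06],
  [-6,13,-3,0,0,-0.1],
  [-8,17.4,-3,0,0,-0.13],
  [-10,21.7,-3,0,0,-0.16],
  [-12,26,-3,0,0,-0.19],
  [-14,30.4,-3,0,0,-0.22],
], fingers=0.2, newtons=30)

```text
clock: 0.95
tcp_pos: [0.4752, 0.3188, 0.2526]
eef_rot: [[0.194, 0.981, -0.0], [0.981, -0.194, 0.0], [0.0, -0.0, -1.0]]
ft_force: [0.4, 1.2, 0.4]
opening: 0.0527
```

```bash
python3 -c "
from mv import *
inc([.590,.189,.23],85.1)"
```

```text
t 0.95 tcp [0.4752 0.3188 0.2526] xang 78.81 F [0.4 1.2 0.4] open 0.0527 q7 41.6
shift cm [-10.5   13.78   2.26] rotvec [-1.000e-04 -0.000e+00 -1.098e-01]
```

Request:
jog_arm([
  [-2.6,3.4,0.5,0,0,-0.03],
  [-5.2,6.8,1,0,0,-0.06],
  [-7.6,10,1.6,0,0,-0.08],
  [-9.6,12.6,2.1,0,0,-0.1],
  [-10.5,13.8,2.3,0,0,-0.11],
  [-10.5,13.8,2.3,0,0,-0.11],
])

```text
clock: 1.55
tcp_pos: [0.5902, 0.1874, 0.2288]
eef_rot: [[0.091, 0.996, -0.001], [0.996, -0.091, -0.002], [-0.002, -0.001, -1.0]]
ft_force: [-0.5, 0.9, 0.6]
opening: 0.0525
```

```bash
python3 -c "
from mv import *
from fit import r,pose
s=env.sense();im=env.get_image('wrist')[:,:,::-1].copy()
cv2.imwrite('pics/w1.png',im)
c=cam('wrist',s)
P=[(45,0,122),(45,0,81),(140,0,102),(70,70,84),(70,-70,84),(10,82,78),(10,-90,78),(0,94,58)]
print(w2p(c,[pose(r.x,p) for p in P]).round(0).tolist())
inc([.590,.189,.23],85.1)"
```

```text
[[315.0, 193.0], [315.0, 182.0], [315.0, 284.0], [389.0, 208.0], [241.0, 209.0], [404.0, 143.0], [217.0, 144.0], [412.0, 130.0]]
t 1.6 tcp [0.5892 0.1896 0.2291] xang 84.9 F [0.2 1.2 0.7] open 0.0523 q7 65.5
shift cm [-0.05  0.09 -0.09] rotvec [-0.001   0.0005 -0.0036]
```

View pics/w1.png

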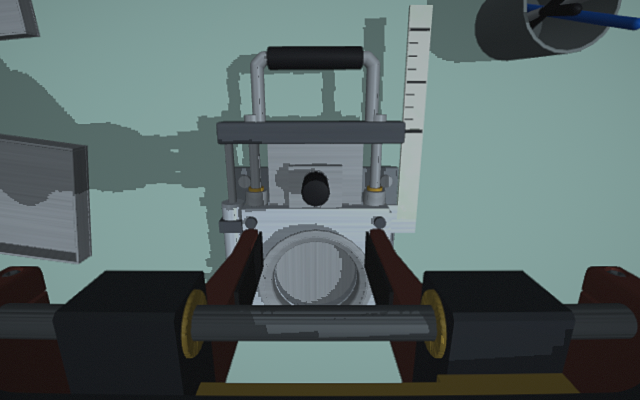

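The wrist view agrees with the fit: the pin head is at about (315,190) against a predicted (315,193), and the crosshead ends match within a pixel. I'll descend onto the pin.

Request:
jog_arm([
  [0,0.1,2,0,0,0],
  [0,0.1,5,0,0,0],
  [0,0.1,8,0,0,0],
  [0,0.1,11,0,0,0],
  [0,0.1,13,0,0,0],
  [0,0.1,14,0,0,0],
  [0,0.1,14.1,0,0,0],
  [0,0.1,14.1,0,0,0],
])

```text
clock: 2.4
tcp_pos: [0.5903, 0.1913, 0.0895]
eef_rot: [[0.086, 0.996, 0.001], [0.996, -0.086, 0.001], [0.001, 0.001, -1.0]]
ft_force: [-0.0, 0.1, 0.9]
opening: 0.0529
```

```bash
python3 -c "
from mv import *
s=env.sense();im=env.get_image('wrist')[:,:,::-1].copy()
cv2.imwrite('pics/w2.png',im)
inc([.590,.189,.087],85.1)"
```

```text
t 2.45 tcp [0.5906 0.1912 0.0899] xang 85.06 F [ 0.1 -0.2 -0.5] open 0.0528 q7 66.5
shift cm [-0.22 -0.04  0.29] rotvec [ 0.0014 -0.001  -0.0007]
```

View pics/w2.png

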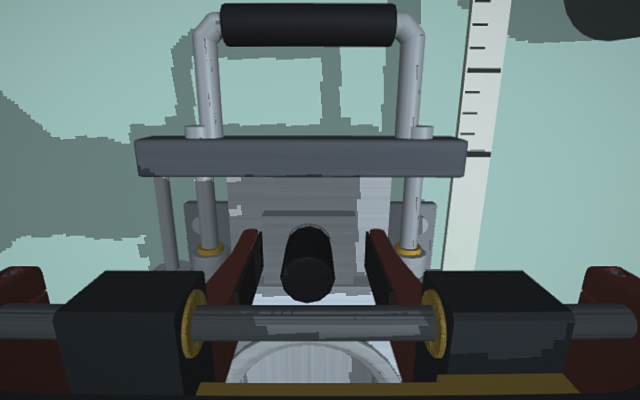

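The pin head is centred at (308,275) between the fingers (centre about 315), which is 2 mm off. I'll correct that, then close.

Request:
jog_arm([
  [-0.2,0,0.2,0,0,0],
  [-0.2,0,0.2,0,0,0],
])

```text
clock: 2.65
tcp_pos: [0.5903, 0.1881, 0.0873]
eef_rot: [[0.087, 0.996, 0.001], [0.996, -0.087, 0.0], [0.0, 0.001, -1.0]]
ft_force: [-0.4, 0.9, -0.3]
opening: 0.0524
```

Request:
jog_arm([
  [0,0,0,0,0,0],
  [0,0,0,0,0,0],
  [0,0,0,0,0,0],
  [0,0,0,0,0,0],
  [0,0,0,0,0,0],
], fingers=-1, newtons=30)

```text
clock: 3.15
tcp_pos: [0.59, 0.1884, 0.0867]
eef_rot: [[0.087, 0.996, 0.0], [0.996, -0.087, 0.0], [0.0, 0.0, -1.0]]
ft_force: [0.4, -0.4, 1.1]
opening: 0.0234
```

Request:
jog_arm([
  [0,0,-0.5,0,0,0],
  [0,0,-1.5,0,0,0],
  [0,0,-3,0,0,0],
  [0,0,-5,0,0,0],
  [0,0,-7,0,0,0],
  [0,0,-8,0,0,0],
  [0,0,-8,0,0,0],
])

```text
clock: 3.85
tcp_pos: [0.591, 0.1887, 0.169]
eef_rot: [[0.087, 0.996, 0.004], [0.996, -0.087, 0.002], [0.002, 0.003, -1.0]]
ft_force: [-0.6, 0.6, -0.9]
opening: 0.0234
```

```bash
python3 -c "
from mv import *
s=env.sense();im=env.get_image('wrist')[:,:,::-1].copy()
cv2.imwrite('pics/w3.png',im);cv2.imwrite('pics/s3.png',env.get_image('scene')[150:350,260:500,::-1])
inc([.586,-.179,.16],76.8); inc([.586,-.179,.16],85.1)"
```

```text
t 3.95 tcp [0.5898 0.1883 0.1666] xang 85.03 F [-0.4  0.7 -1.8] open 0.0233 q7 66.1
shift cm [-36.63   2.81   0.66] rotvec [-0.000e+00 -1.000e-04  1.437e-01]
t 3.95 tcp [0.5898 0.1883 0.1666] xang 85.03 F [-0.4  0.7 -1.8] open 0.0233 q7 66.1
shift cm [-36.63   2.81   0.66] rotvec [-0.     -0.0001 -0.0012]
```

View pics/w3.png

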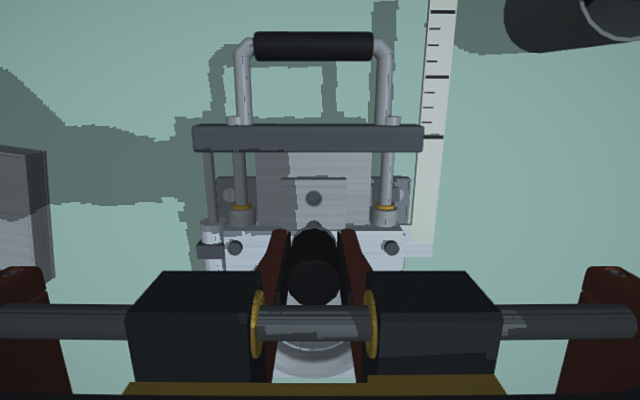

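View pics/s3.png

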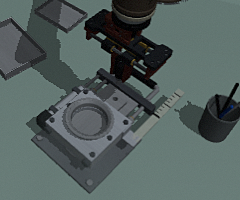

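The pin is held, and its empty hole is visible at (314,198). I'll carry it to the tray.

Request:
jog_arm([
  [-2,0.2,0,0,0,0],
  [-6,0.5,0,0,0,0],
  [-10.5,0.8,0,0,0,0],
  [-15,1.2,0,0,0,0],
  [-19.5,1.5,0,0,0,0],
  [-24,1.9,0,0,0,0],
  [-28.5,2.2,0,0,0,0],
  [-32.5,2.5,0,0,0,0],
])

```text
clock: 4.75
tcp_pos: [0.5856, -0.14, 0.1655]
eef_rot: [[0.088, 0.996, -0.002], [0.996, -0.088, -0.0], [-0.0, -0.002, -1.0]]
ft_force: [-0.6, 0.0, -1.3]
opening: 0.0239
```

Request:
jog_arm([
  [-2.5,0.2,0,0,0,0],
  [-3.9,0.3,1,0,0,0],
  [-4.1,0.3,4,0,0,0],
  [-4.1,0.3,7,0,0,0],
  [-4.1,0.3,9,0,0,0],
  [-4.1,0.3,9,0,0,0],
  [-4.1,0.3,9,0,0,0],
])

```text
clock: 5.45
tcp_pos: [0.5858, -0.1777, 0.0759]
eef_rot: [[0.086, 0.996, -0.002], [0.996, -0.086, 0.001], [0.0, -0.002, -1.0]]
ft_force: [0.4, 0.5, -0.5]
opening: 0.0236
```

```bash
python3 -c "
from mv import *
s=env.sense();im=env.get_image('wrist')[:,:,::-1].copy()
cv2.imwrite('pics/w4.png',im)
inc([.586,-.179,.041],85.1)"
```

```text
t 5.5 tcp [ 0.5865 -0.1782  0.0769] xang 85.07 F [ 0.8  0.4 -0.3] open 0.024 q7 104.4
shift cm [-0.09 -0.05  3.59] rotvec [ 0.0002 -0.0002 -0.0006]
```

View pics/w4.png

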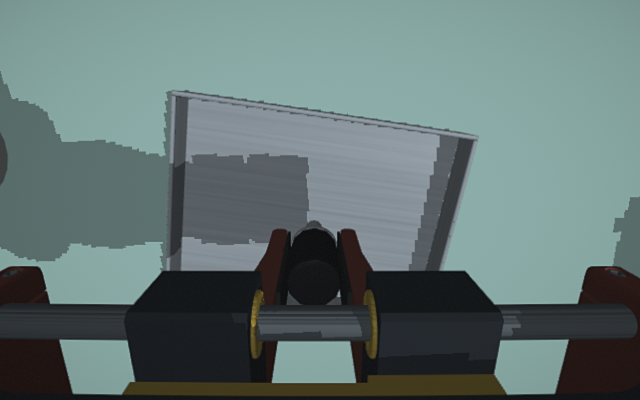

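Request:
jog_arm([
  [0,0,1,0,0,0],
  [0,0,2.4,0,0,0],
  [0,0,3.2,0,0,0],
  [0,0,3.5,0,0,0],
  [0,0,3.5,0,0,0],
  [0,0,3.5,0,0,0],
])

```text
clock: 6.1
tcp_pos: [0.5863, -0.1788, 0.0417]
eef_rot: [[0.087, 0.996, 0.0], [0.996, -0.087, -0.0], [-0.0, 0.0, -1.0]]
ft_force: [-0.3, -0.5, -0.3]
opening: 0.0235
```

Request:
jog_arm([
  [0,0,0,0,0,0],
  [0,0,0,0,0,0],
  [0,0,0,0,0,0],
  [0,0,0,0,0,0],
  [0,0,0,0,0,0],
  [0,0,0,0,0,0],
  [0,0,0,0,0,0],
  [0,0,0,0,0,0],
], fingers=0.6)

```text
clock: 6.9
tcp_pos: [0.5861, -0.1787, 0.0416]
eef_rot: [[0.087, 0.996, -0.0], [0.996, -0.087, 0.0], [0.0, -0.0, -1.0]]
ft_force: [0.1, 0.3, 0.1]
opening: 0.07
```

```bash
python3 -c "
from mv import *
s=env.sense();im=env.get_image('wrist')[:,:,::-1].copy()
cv2.imwrite('pics/w5.png',im)
inc([.586,-.179,.041],85.1)"
```

```text
t 6.95 tcp [ 0.5861 -0.1787  0.0416] xang 85.02 F [-0.2  0.7  1.2] open 0.0701 q7 105.0
shift cm [-0.03 -0.01  0.06] rotvec [-0.     -0.     -0.0013]
```

View pics/w5.png

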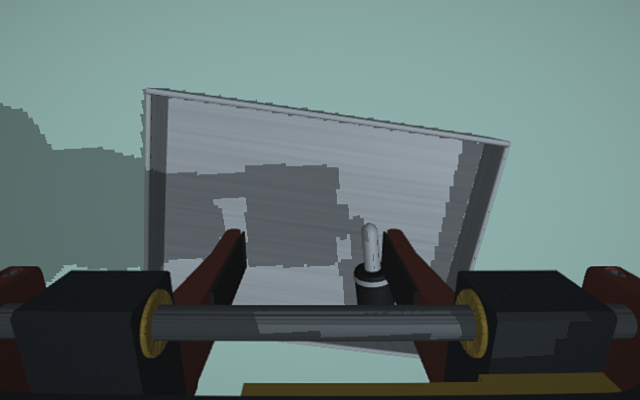

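The pin lies in the tray, at (370,270). I'll raise and move to the handle, turning 90°.

Request:
jog_arm([
  [0,0,-1,0,0,0],
  [0,0,-4,0,0,0],
  [0,0,-8,0,0,0],
  [0,0,-12,0,0,0],
  [0,0,-14,0,0,0],
  [0,0,-14,0,0,0],
])

```text
clock: 7.55
tcp_pos: [0.588, -0.1793, 0.1861]
eef_rot: [[0.087, 0.996, 0.007], [0.996, -0.087, -0.001], [-0.001, 0.007, -1.0]]
ft_force: [-0.3, 0.1, -0.3]
opening: 0.0701
```

```bash
python3 -c "
from mv import *
s=env.sense();im=env.get_image('wrist')[:,:,::-1].copy()
cv2.imwrite('pics/w6.png',im)
inc([.4806,.1983,.18],-4.87)"
```

```text
t 7.6 tcp [ 0.587  -0.1789  0.1837] xang 85.02 F [-0.5 -0.   0.1] open 0.0708 q7 102.9
shift cm [ 36.66 -13.87   0.32] rotvec [ 0.003  -0.0027  1.5689]
```

View pics/w6.png

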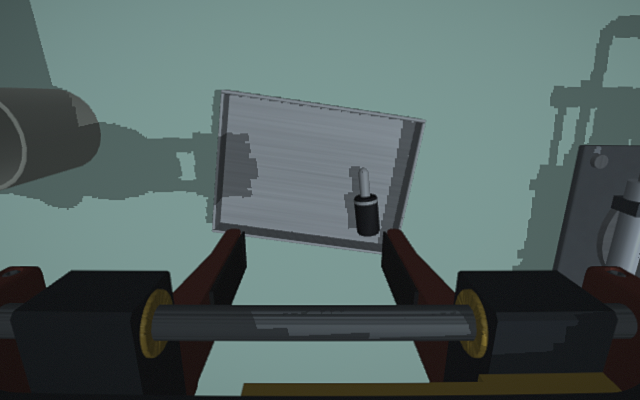

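Request:
jog_arm([
  [1,-0.4,0,0,0,0.05],
  [3,-1.1,0,0,0,0.14],
  [5.5,-2.1,0,0,0,0.24],
  [8,-3,0,0,0,0.34],
  [10.5,-4,0,0,0,0.44],
  [13,-4.9,0,0,0,0.54],
  [15.5,-5.9,0,0,0,0.64],
  [18,-6.8,0,0,0,0.74],
], fingers=0.2)

```text
clock: 8.4
tcp_pos: [0.5325, 0.0075, 0.1803]
eef_rot: [[0.739, 0.674, -0.002], [0.674, -0.739, -0.0], [-0.002, -0.001, -1.0]]
ft_force: [0.2, 0.5, 0.2]
opening: 0.0525
```

```bash
python3 -c "
from mv import *
inc([.4806,.1983,.18],-4.87)"
```

```text
t 8.4 tcp [0.5325 0.0075 0.1803] xang 42.39 F [0.2 0.5 0.2] open 0.0525 q7 42.9
shift cm [  9.03 -17.59   0.04] rotvec [-4.000e-04  2.500e-03  8.249e-01]
```

Request:
jog_arm([
  [1.1,-2.2,0,0,0,0.1],
  [2.2,-4.4,0,0,0,0.21],
  [3.4,-6.6,0,0,0,0.31],
  [4.5,-8.8,0,0,0,0.41],
  [5.6,-11,0,0,0,0.52],
  [6.8,-13.2,0,0,0,0.62],
  [7.9,-15.4,0,0,0,0.72],
  [8.6,-16.8,0,0,0,0.78],
])

```text
clock: 9.2
tcp_pos: [0.4819, 0.19, 0.1803]
eef_rot: [[0.999, -0.038, -0.002], [-0.038, -0.999, -0.001], [-0.002, 0.001, -1.0]]
ft_force: [0.5, -0.5, 0.8]
opening: 0.053
```

```bash
python3 -c "
from mv import *
inc([.4806,.1983,.18],-4.87)"
```

```text
t 9.2 tcp [0.4819 0.19   0.1803] xang -2.18 F [ 0.5 -0.5  0.8] open 0.053 q7 -21.7
shift cm [-0.16 -0.82  0.03] rotvec [0.001  0.0022 0.047 ]
```

Request:
jog_arm([
  [-0.1,-0.8,0,0,0,0.045],
  [-0.1,-0.8,0,0,0,0.045],
  [-0.1,-0.8,0,0,0,0.045],
])

```text
clock: 9.5
tcp_pos: [0.4823, 0.1958, 0.1808]
eef_rot: [[0.997, -0.079, -0.001], [-0.079, -0.997, -0.001], [-0.001, 0.001, -1.0]]
ft_force: [-0.1, -0.8, 0.5]
opening: 0.0529
```

```bash
python3 -c "
from mv import *
from fit import r,pose
s=env.sense();im=env.get_image('wrist')[:,:,::-1].copy()
cv2.imwrite('pics/w7.png',im)
c=cam('wrist',s)
P=[(-65,0,67),(-65,42,67),(-65,-42,67),(0,94,58),(-45,94,58),(-90,94,58),(-10,82,78)]
print(w2p(c,[pose(r.x,p) for p in P]).round(0).tolist())
inc([.4806,.1983,.048],-4.87)"
```

```text
[[311.0, 189.0], [311.0, 139.0], [311.0, 236.0], [394.0, 72.0], [337.0, 71.0], [280.0, 71.0], [386.0, 86.0]]
t 9.55 tcp [0.4825 0.1955 0.181 ] xang -4.61 F [ 0.9  0.3 -1. ] open 0.0527 q7 -24.5
shift cm [-0.2  -0.28 13.3 ] rotvec [0.0011 0.0009 0.0046]
```

View pics/w7.png

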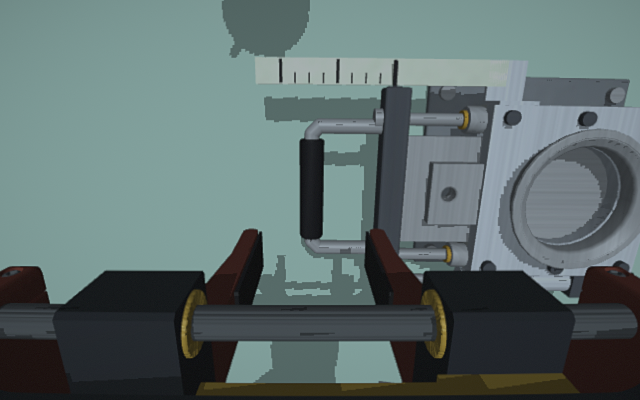

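The fit matches to a pixel: scale marks at u = 281, 338 and 395, handle at (311,188). I'll descend over the bar.

Request:
jog_arm([
  [-0.2,-0.3,1.5,0,0,0],
  [-0.2,-0.3,4.5,0,0,0],
  [-0.2,-0.3,7.5,0,0,0],
  [-0.2,-0.3,10,0,0,0],
  [-0.2,-0.3,12,0,0,0],
  [-0.2,-0.3,13,0,0,0],
  [-0.2,-0.3,13.3,0,0,0],
  [-0.2,-0.3,13.3,0,0,0],
])

```text
clock: 10.35
tcp_pos: [0.4813, 0.1992, 0.0488]
eef_rot: [[0.997, -0.081, -0.0], [-0.081, -0.997, -0.0], [-0.0, 0.0, -1.0]]
ft_force: [-0.4, -0.1, 0.4]
opening: 0.0529
```

```bash
python3 -c "
from mv import *
s=env.sense();im=env.get_image('wrist')[:,:,::-1].copy()
cv2.imwrite('pics/w8.png',im)
inc([.4806,.1983,.048],-4.87)"
```

```text
t 10.4 tcp [0.4816 0.1995 0.0493] xang -4.66 F [ 0.1 -1.  -0.4] open 0.0526 q7 -19.8
shift cm [-0.09  0.13  0.13] rotvec [-0.0005 -0.0008  0.0037]
```

View pics/w8.png

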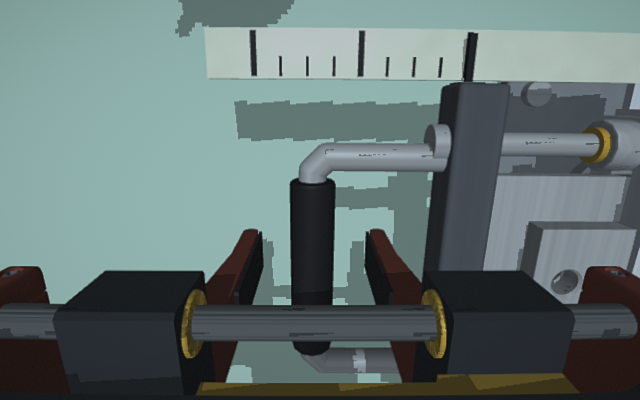

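The bar is centred between the fingers (u about 313), the pointer is at shut (u about 471) and the half mark is at u about 362. Gripping now.

Request:
jog_arm([
  [0,0.1,0.1,0,0,0],
  [0,0.1,0.1,0,0,0],
  [0,0.1,0.1,0,0,0],
  [0,0.1,0.1,0,0,0],
  [0,0.1,0.1,0,0,0],
  [0,0.1,0.1,0,0,0],
], fingers=-1, newtons=45)

```text
clock: 11.0
tcp_pos: [0.4805, 0.1987, 0.0478]
eef_rot: [[0.997, -0.081, -0.001], [-0.081, -0.997, 0.0], [-0.001, -0.0, -1.0]]
ft_force: [-2.9, 0.6, 3.9]
opening: 0.0192
```

Request:
jog_arm([
  [-0.3,0,0,0,0,0],
  [-0.8,0,0,0,0,0],
  [-1.4,0,0,0,0,0],
  [-2,0,0,0,0,0],
  [-2.6,0,0,0,0,0],
  [-3.2,0,0,0,0,0],
  [-3.7,0,0,0,0,0],
  [-4,0,0,0,0,0],
])

```text
clock: 11.8
tcp_pos: [0.444, 0.202, 0.0479]
eef_rot: [[0.997, -0.082, 0.006], [-0.082, -0.997, 0.001], [0.006, -0.001, -1.0]]
ft_force: [10.5, 0.3, -9.7]
opening: 0.0189
```

Request:
jog_arm([
  [-0.2,0,0,0,0,0],
  [-0.4,0,0,0,0,0],
  [-0.4,0,0,0,0,0],
  [-0.4,0,0,0,0,0],
])

```text
clock: 12.2
tcp_pos: [0.4403, 0.2023, 0.0479]
eef_rot: [[0.997, -0.082, 0.006], [-0.082, -0.997, 0.001], [0.006, -0.001, -1.0]]
ft_force: [11.0, 0.6, -9.1]
opening: 0.0192
```

```bash
cat > look.py <<'E'
from mv import *
import sys
s=env.sense();im=env.get_image('wrist')[:,:,::-1].copy()
cv2.imwrite(f'pics/{sys.argv[1]}.png',im)
cv2.imwrite(f'pics/{sys.argv[1]}z.png',cv2.resize(im[0:130,290:490],None,fx=4,fy=4,interpolation=cv2.INTER_CUBIC))
inc([.4806,.1983,.048],-4.87)
E
python3 look.py w9
```

```text
t 12.25 tcp [0.4404 0.2023 0.0479] xang -4.69 F [10.5  1.1 -7.9] open 0.0189 q7 -22.6
shift cm [4.04 0.07 0.01] rotvec [-0.0015 -0.0061  0.0031]
```

View pics/w9.png

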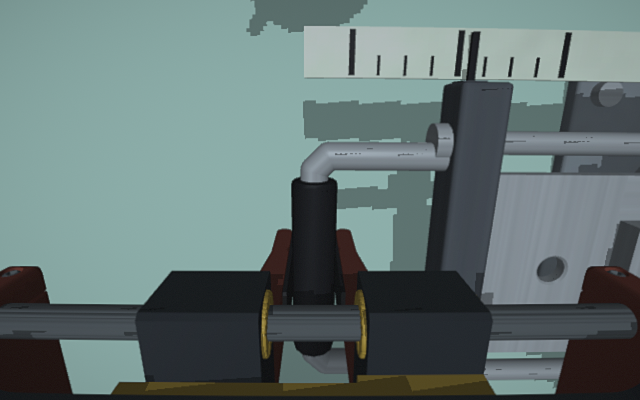

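View pics/w9z.png

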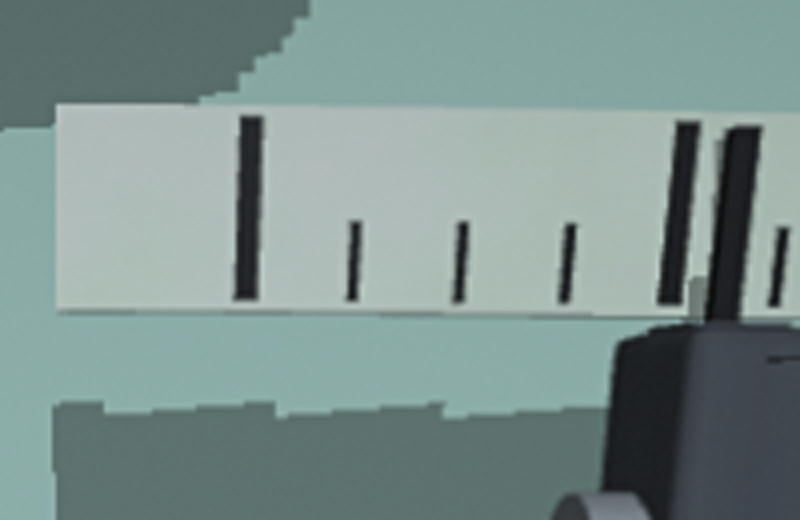

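```bash
python3 -c "
import cv2
a=cv2.imread('pics/w8.png');cv2.imwrite('pics/w8z.png',cv2.resize(a[0:130,290:490],None,fx=4,fy=4,interpolation=cv2.INTER_CUBIC))"
```

```text
(no output)
```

View pics/w8z.png

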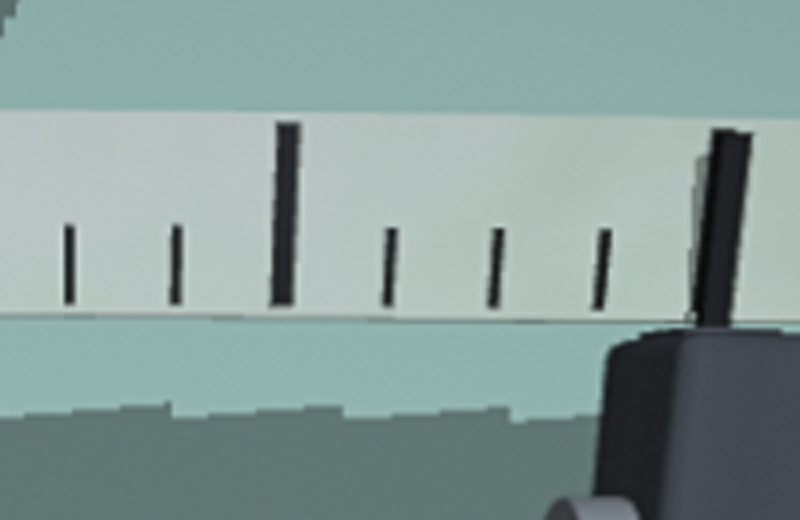

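The pointer is still about 4 mm short of half after allowing for parallax. I'll pull 4 mm more.

Request:
jog_arm([
  [-0.2,0,0,0,0,0],
  [-0.4,0,0,0,0,0],
  [-0.4,0,0,0,0,0],
  [-0.4,0,0,0,0,0],
])

```text
clock: 12.65
tcp_pos: [0.4366, 0.2027, 0.0479]
eef_rot: [[0.997, -0.082, 0.007], [-0.082, -0.997, 0.001], [0.006, -0.002, -1.0]]
ft_force: [11.0, 0.3, -10.4]
opening: 0.0192
```

```bash
python3 look.py w10; python3 -c "
from h import *
cv2.imwrite('pics/t10.png',cv2.resize(env.get_image('top')[145:250,190:300,::-1],None,fx=5,fy=5,interpolation=cv2.INTER_CUBIC))"
```

```text
t 12.7 tcp [0.4365 0.2026 0.0479] xang -4.7 F [10.5  0.1 -9.2] open 0.0191 q7 -22.9
shift cm [4.43 0.07 0.02] rotvec [-0.0016 -0.0063  0.003 ]
```

View pics/w10z.png

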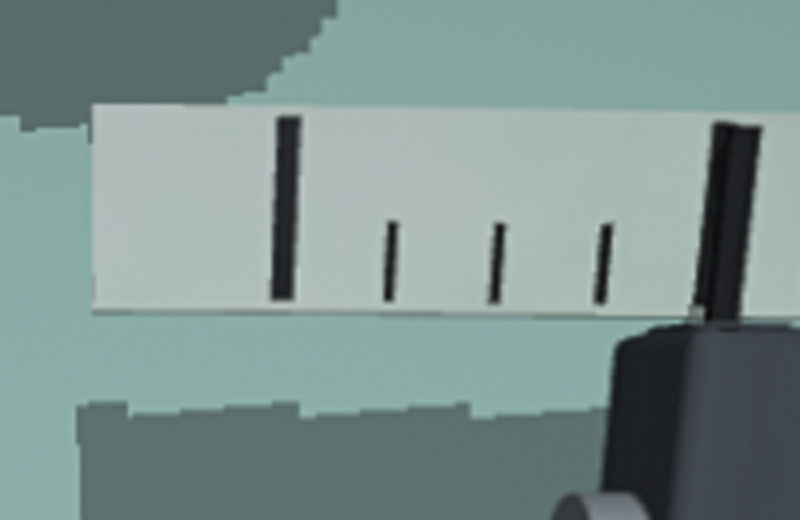

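View pics/t10.png

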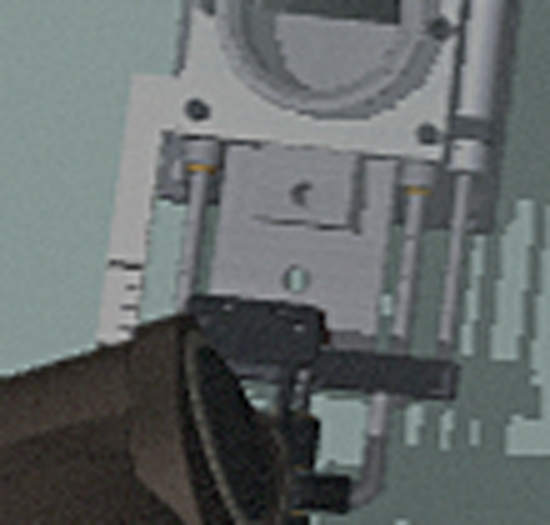

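The open mark sits exactly where the half mark sat in the shut view, but the pointer is about 10 zoom px (1 mm) further right. So it's about 1 mm short. I'll correct and compare numerically.

Request:
jog_arm([
  [-0.1,0,0,0,0,0],
  [-0.1,0,0,0,0,0],
  [-0.1,0,0,0,0,0],
])

```text
clock: 13.05
tcp_pos: [0.4357, 0.2027, 0.0479]
eef_rot: [[0.997, -0.082, 0.007], [-0.082, -0.997, 0.001], [0.007, -0.002, -1.0]]
ft_force: [10.9, -0.7, -10.1]
opening: 0.0191
```

```bash
python3 look.py w11
cat > num.py <<'E'
import cv2,numpy as np,sys
def edges(n,rows=(36,50)):
    g=cv2.cvtColor(cv2.imread(f'pics/{n}.png'),cv2.COLOR_BGR2GRAY).astype(float)
    out=[]
    for r in range(*rows):
        l=g[r]; th=105; e=[]
        for x in range(215,600):
            a,b=l[x],l[x+1]
            if (a-th)*(b-th)<0: e.append((x+(th-a)/(b-a), '+' if b>a else '-'))
        out.append(e)
    return out
for n in sys.argv[1:]:
    for r,e in zip(range(36,50),edges(n)):
        if r%6==0: print(n,r,[(round(x,1),s) for x,s in e])
E
python3 num.py w8 w10 w11
```

```text
t 13.1 tcp [0.4357 0.2027 0.0479] xang -4.7 F [11.3  0.6 -9.8] open 0.0189 q7 -23.0
shift cm [4.51 0.07 0.02] rotvec [-0.0016 -0.0066  0.0029]
w8 36 [(np.float64(249.6), '-'), (np.float64(255.3), '+'), (np.float64(358.8), '-'), (np.float64(364.0), '+'), (np.float64(467.1), '-'), (np.float64(477.3), '+')]
w8 42 [(np.float64(249.6), '-'), (np.float64(255.4), '+'), (np.float64(358.6), '-'), (np.float64(363.7), '+'), (np.float64(466.0), '-'), (np.float64(476.5), '+')]
w8 48 [(np.float64(250.2), '-'), (np.float64(255.4), '+'), (np.float64(358.4), '-'), (np.float64(363.6), '+'), (np.float64(465.1), '-'), (np.float64(475.8), '+')]
w10 36 [(np.float64(358.7), '-'), (np.float64(364.4), '+'), (np.float64(467.3), '-'), (np.float64(479.4), '+'), (np.float64(573.3), '-'), (np.float64(580.0), '+')]
w10 42 [(np.float64(358.6), '-'), (np.float64(364.1), '+'), (np.float64(466.5), '-'), (np.float64(478.7), '+'), (np.float64(572.3), '-'), (np.float64(578.7), '+')]
w10 48 [(np.float64(358.4), '-'), (np.float64(363.8), '+'), (np.float64(465.8), '-'), (np.float64(477.8), '+'), (np.float64(571.4), '-'), (np.float64(577.5), '+')]
w11 36 [(np.float64(360.7), '-'), (np.float64(366.4), '+'), (np.float64(468.7), '-'), (np.float64(479.4), '+'), (np.float64(575.3), '-'), (np.float64(581.6), '+')]
w11 42 [(np.float64(360.6), '-'), (np.float64(366.1), '+'), (np.float64(467.7), '-'), (np.float64(478.7), '+'), (np.float64(574.2), '-'), (np.float64(580.6), '+')]
w11 48 [(np.float64(360.4), '-'), (np.float64(365.8), '+'), (np.float64(477.8), '+'), (np.float64(573.3), '-'), (np.float64(579.4), '+')]
```

View pics/w11z.png

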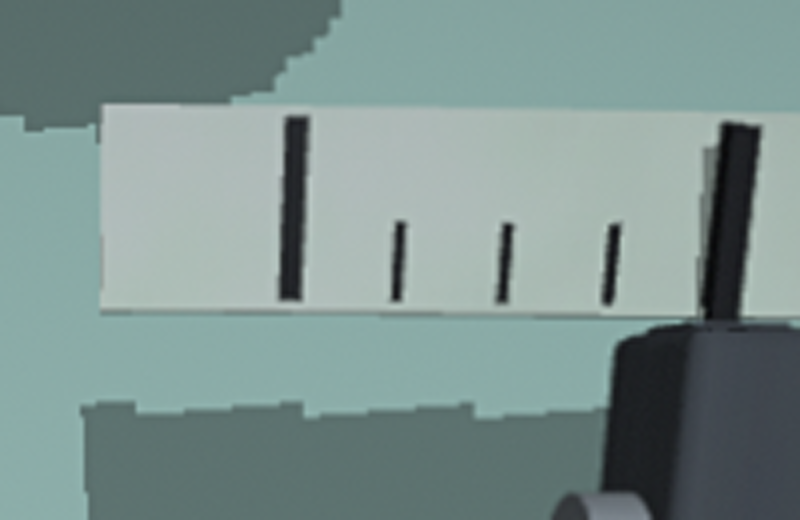

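The pointer's right edge to the next mark measures 115.35 px now, the same as when shut (115.35 px), so the gate is exactly one half-stroke open. I'll hold it there.

Request:
jog_arm([
  [0,0,0,0,0,0],
  [0,0,0,0,0,0],
  [0,0,0,0,0,0],
  [0,0,0,0,0,0],
  [0,0,0,0,0,0],
  [0,0,0,0,0,0],
  [0,0,0,0,0,0],
  [0,0,0,0,0,0],
])

```text
clock: 13.9
tcp_pos: [0.4357, 0.2027, 0.0479]
eef_rot: [[0.997, -0.082, 0.007], [-0.082, -0.997, 0.001], [0.007, -0.002, -1.0]]
ft_force: [10.1, 0.4, -10.0]
opening: 0.0193
```

Request:
jog_arm([
  [0,0,0,0,0,0],
  [0,0,0,0,0,0],
  [0,0,0,0,0,0],
  [0,0,0,0,0,0],
  [0,0,0,0,0,0],
  [0,0,0,0,0,0],
  [0,0,0,0,0,0],
  [0,0,0,0,0,0],
])

```text
clock: 14.7
tcp_pos: [0.4357, 0.2027, 0.0479]
eef_rot: [[0.997, -0.082, 0.007], [-0.082, -0.997, 0.001], [0.007, -0.002, -1.0]]
ft_force: [11.7, 0.0, -10.0]
opening: 0.019
```

Request:
jog_arm([
  [0,0,0,0,0,0],
  [0,0,0,0,0,0],
  [0,0,0,0,0,0],
  [0,0,0,0,0,0],
  [0,0,0,0,0,0],
  [0,0,0,0,0,0],
  [0,0,0,0,0,0],
  [0,0,0,0,0,0],
])

```text
clock: 15.5
tcp_pos: [0.4357, 0.2027, 0.0479]
eef_rot: [[0.997, -0.082, 0.007], [-0.082, -0.997, 0.001], [0.007, -0.002, -1.0]]
ft_force: [11.0, 1.9, -10.1]
opening: 0.0189
```

Request:
jog_arm([
  [0,0,0,0,0,0],
  [0,0,0,0,0,0],
  [0,0,0,0,0,0],
  [0,0,0,0,0,0],
  [0,0,0,0,0,0],
  [0,0,0,0,0,0],
  [0,0,0,0,0,0],
  [0,0,0,0,0,0],
])

```text
clock: 16.3
tcp_pos: [0.4357, 0.2027, 0.0479]
eef_rot: [[0.997, -0.082, 0.007], [-0.082, -0.997, 0.001], [0.007, -0.002, -1.0]]
ft_force: [11.0, 0.1, -10.2]
opening: 0.0192
```

Request:
jog_arm([
  [0,0,0,0,0,0],
  [0,0,0,0,0,0],
  [0,0,0,0,0,0],
  [0,0,0,0,0,0],
  [0,0,0,0,0,0],
  [0,0,0,0,0,0],
  [0,0,0,0,0,0],
  [0,0,0,0,0,0],
])

```text
clock: 17.1
tcp_pos: [0.4357, 0.2027, 0.0479]
eef_rot: [[0.997, -0.082, 0.007], [-0.082, -0.997, 0.001], [0.007, -0.002, -1.0]]
ft_force: [11.2, 0.5, -9.5]
opening: 0.0191
```

```bash
python3 look.py w12; python3 num.py w12; python3 -c "
from h import *
cv2.imwrite('pics/s12.png',env.get_image('scene')[:,:,::-1])"
```

```text
t 17.15 tcp [0.4357 0.2027 0.0479] xang -4.7 F [ 11.2   0.5 -10.2] open 0.019 q7 -23.0
shift cm [4.51 0.07 0.02] rotvec [-0.0016 -0.0066  0.0029]
w12 36 [(np.float64(360.7), '-'), (np.float64(366.4), '+'), (np.float64(468.7), '-'), (np.float64(479.4), '+'), (np.float64(575.3), '-'), (np.float64(581.6), '+')]
w12 42 [(np.float64(360.6), '-'), (np.float64(366.1), '+'), (np.float64(467.7), '-'), (np.float64(478.7), '+'), (np.float64(574.2), '-'), (np.float64(580.6), '+')]
w12 48 [(np.float64(360.4), '-'), (np.float64(365.8), '+'), (np.float64(466.9), '-'), (np.float64(477.8), '+'), (np.float64(573.4), '-'), (np.float64(579.4), '+')]
```

View pics/s12.png

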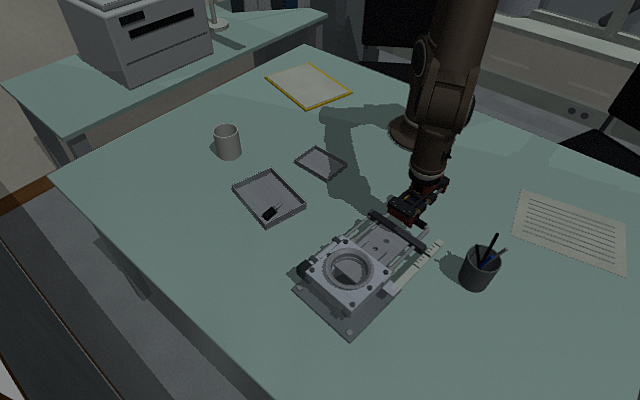

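The scene view shows the pin in the large tray at (270,212), the mug and pen pot where they were, and the gate half open with the gripper on the handle. It held still for about 4 s, so I'll hand in.

```bash
python3 -c "
from plant import env
print(env.job_done())"
```

```text
the job is handed in; nothing more can be done
None
```

The half-stroke check is done: the lock pin is in the larger steel tray, and the arm is still holding the gate at half stroke. I handed the job in at about 17 s on the robot's clock; it gives no verdict.

- **Pin:** I pulled it straight up and released it just above the tray floor, where it tipped over. It lies fully inside the tray in the last scene picture.
- **Half stroke:** The first two pulls stopped about 4 mm and then 1 mm short, so I corrected each time. The pointer's distance to the next long mark is now 115.35 px in the wrist image, the same as when the gate was shut. A second width measurement agrees within about 0.2 mm, and the TCP had moved 45.0 mm since the grip closed.
- **Hold:** It stayed at half for about 4 s before handing in. The TCP readings did not change to 0.1 mm, and the scale picture was the same at the end.
- **Forces:** The pull was about 11 N, matching the springs. There was also a steady vertical reading of about 10 N while gripping the handle, well under the limits; I left it alone.
- **Bystanders:** The mug and pen pot are where they were.

No check failed.

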